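# Put the medicine tray back in order after the round

## Task

The medicine round is done, so clear up: stand each of the two bottles upright in the round well of the steel tray that fits it, keeping it upright on the way, and put each of the two cartons on its long edge, as it stands now, into the slot that matches its thickness, pushed right down and roughly centred along the slot. Lay the used dosing syringe in the middle of the white dish for washing, and let go of everything.

Things in the scene. Friction and masses are not known exactly. Their poses are not given: they have to be found in the camera images.
- brown_bottle: dark brown tablet bottle with a ribbed white cap, standing upright; body diameter 51 mm up to 92 mm, cap diameter 42 mm above, 110 mm tall, 90 g. Origin: centre of its underside; z up.
- amber_vial: small amber vial with a black cap, standing upright; body diameter 32 mm up to 55 mm, cap diameter 26 mm above, 67 mm tall, 50 g. Origin: centre of its underside; z up.
- pink_carton: pink and white medicine carton standing on its long edge: 118 mm long (its x), 27 mm thick (its y), 46 mm high, 45 g. Origin: centre of its underside; z up.
- blue_carton: blue medicine carton standing on its long edge: 88 mm long (its x), 40 mm thick (its y), 52 mm high, 70 g. Origin: centre of its underside; z up.
- oral_syringe: used dosing syringe without a needle, clear with a white plunger, lying flat: 130 mm long along its y (tip at -65 mm, plunger end at +65 mm), barrel diameter 15 mm from y = -53 to +19 mm, flange 26 mm wide at y = +19 mm, thin plunger rod beyond; axis 8 mm above the table, 15 g. Origin: middle of its length, on the table (8 mm under the axis).
- small_well: light grey plastic insert 100 mm (x, front to back) x 80 (y) x 34 high, one of four in any order 82 mm apart along y in a shallow steel tray (edge 10 mm high); fixed. Origin: centre of its underside, 2 mm above the table. In its middle a round open cup, the well: inner diameter 40 mm, flared to 48 mm at the top; well floor 10 mm above the origin, rim 34 mm.
- large_well: light grey plastic insert 100 mm (x, front to back) x 80 (y) x 34 high, one of four in any order 82 mm apart along y in a shallow steel tray (edge 10 mm high); fixed. Origin: centre of its underside, 2 mm above the table. In its middle a round open cup, the well: inner diameter 58 mm, flared to 66 mm at the top; well floor 10 mm above the origin, rim 34 mm.
- narrow_slot: light grey plastic insert 100 mm (x, front to back) x 80 (y) x 34 high, one of four in any order 82 mm apart along y in a shallow steel tray (edge 10 mm high); fixed. Origin: centre of its underside, 2 mm above the table. Two walls along x, slot 33 mm wide between them, open at both ends and flared to 43 mm at the top; slot floor 10 mm above the origin, wall tops 34 mm.
- wide_slot: light grey plastic insert 100 mm (x, front to back) x 80 (y) x 34 high, one of four in any order 82 mm apart along y in a shallow steel tray (edge 10 mm high); fixed. Origin: centre of its underside, 2 mm above the table. Two walls along x, slot 47 mm wide between them, open at both ends and flared to 57 mm at the top; slot floor 10 mm above the origin, wall tops 34 mm.
- white_dish: shallow round white dish lying loose on the table, outer diameter 166 mm at the rim, 28 mm high, flat inner floor 118 mm across and 5 mm above the table, sloping sides; 200 g. Origin: centre of its underside; z up.
Things that resemble listed ones, but are neither listed nor needed, are in the scene too. Of the things that look like the amber_vial, the larger one is meant.

How it is judged:
By the outcome, as a careful person would: the job done as asked, in the order asked, and still so for the second after the job is handed in, with the robot touching nothing.
It also fails if it takes over 125 s, if anything falls off the work surface, if the arm or the gripper's body presses on something with over 40 N, if the wrist force passes 120 N, or if a joint passes its speed limit or range.

## Robot

A 6-joint arm with a two-finger parallel gripper is mounted at the origin on a cart in front of the work surface, level with it; the furniture and walls round the work are solid. World frame = base frame: x ahead of the robot, y to its left, z up, the work surface at z = 0. Lengths are in m, angles in rad, forces in N, time in s.
With the tool pointing down it reaches from about 0.325 to 0.9 m from the base axis. Payload 6.1 kg.
Tool frame: the origin (TCP) lies at the very end of the fingers, on their centre line; the grasp point (between the pads) lies 19 mm behind it (grasp_offset is the distance from the TCP to the grasp point, in m); z points along the fingers, y is the line along which they close (so a half turn about z gives the same grasp; the last joint's range is limited). The gripper opens to 87 mm and grips with 3 to 60 N. Pads are 19 mm wide; open, the fingers measure 117 mm over their backs; the gripper's body (75 mm by 190 mm) begins 51 mm behind the grasp point.
Start: joints at [-0.126, 0.22, 1.526, -0, 1.395, -0.126], TCP at [0.625, -0, 0.223] pointing down, gripper open.
Joint ranges: [-2.98, 2.98], [-0.91, 2.08], [0.09, 2.57], [-1.24, 4.39], [0.2, 2.65], [-2.68, 2.68]. Speed limits (rad/s): [2.57, 2.57, 3.01, 3.14, 3.14, 3.14].

## Interface

Orientations are given as a rotation vector (axis times angle).
In Python, from workcell import * gives the robot as it stands. The module is installed in compiled form; this text tells all that it offers.
- The arm moves only by the tool jog_arm, never from a script. Its argument "plan" is a list of rows, each a list of 7 numbers: the turn, a rotation vector about the tool's x, y, z in rad, then the shift along the tool's x, y, z in m, then the finger opening in m, from 0 to 0.087. In form: [[ax, ay, az, x, y, z, jaw], ...]. A call has 1 to 5 rows; each row is the pose to reach, as a shift and turn from the pose commanded when the call began, along the tool's axes at that moment; what a row does not reach only later rows make up. A row lasts 1/8 s, in which the tool goes at most 62.5 mm and 10.7 degrees, less where a joint would pass 70% of its speed; a pose out of reach is approached as far as the arm can. A call with a gripper value outside its range is refused whole. The fingers move at their own pace and stop on an object; "force" is the grip in N (left out, the last holds). Time passes only in rows, so rows that repeat a pose let the fingers close. It gives the time, the measured TCP pose, the force, the opening and the grip force at its end, in the units of the state.
- get_obs(): the state, without advancing time (a new reading comes with each control period).
- grab_frame(name): name is "scene" or "side" or "wrist"; returns a dict with "frame" (420x560x3 uint8, blue, green, red), "z_map" (420x560 float32, m along the optical axis (not along the pixel's ray), 0 where there is no reading), "camera_matrix" (3x3 intrinsics, pixels), "k1" (the pictures are not rectified: a ray, as slopes to the right and down, at radius r is drawn at 1 + k1 r^2 times it, then the intrinsics apply), "R" (3x3) and "t" (3): a world point X has camera coordinates R X + t. Camera axes: x right, y down, z forward; pixel columns grow to the right and rows downward; lengths in m; the calibration is good to about 2 mm. A picture is of the moment at which its call begins.
- finish_job(): hands the job in; it is judged then, once.
The state is a dict: "t": time; "joints": joint angles; "dq": joint speeds; "joint_torque": joint torques, N m; "tool_pos": TCP position; "tcp_rot": TCP orientation; "force": force on the tool from outside, world axes, zero at the start; "torque": the same for the moment, N m; "opening": opening from 0.0 (shut) to 1.0 (fully open); "gripper_force": force on a finger pad.
Only numpy, scipy, OpenCV 4.12 (cv2) and the standard library are available. Lean on these libraries where they do the work, as an engineer would, in place of code of your own. Each camera call takes 0.05 s, during which the arm holds its last target. There are 200 camera calls.

## Working session

There is one attempt and no reset: what is moved stays moved. The work goes in short steps, Python scripts to look and compute and a tool call to move; the robot and the scene stay as the last step left them, time stands still between calls to the robot, and variables do not carry over. Pictures are saved under pics/ and viewed, at most 14 in all, crops included, and the job is handed in when it is done.

Besides the shell and the picture viewer there is one more tool, called after "Emit:" as name([rows], argument=value, ...), one row to a line, values as JSON. jog_arm: Moves the arm, as the interface text tells. Its arguments: {"type":"object","properties":{"plan":{"type":"array","items":{"type":"array","items":{"type":"number"}}},"force":{"type":"number"}},"required":["plan"]}

```bash
mkdir -p pics; cat > h.py <<'E'
from workcell import *
import numpy as np, cv2, pickle
def snap(name,fn):
    f=grab_frame(name); pickle.dump(f,open(f'pics/{fn}.pkl','wb')); cv2.imwrite(f'pics/{fn}.png',f['frame']); return f
def load(fn): return pickle.load(open(f'pics/{fn}.pkl','rb'))
def ray(f,u,v):
    K=np.array(f['camera_matrix']); d=np.array([(u-K[0,2])/K[0,0],(v-K[1,2])/K[1,1]]); s=d.copy()
    for _ in range(20): s=d/(1+f['k1']*(s@s))
    return np.array([s[0],s[1],1.])
def pz(f,u,v,z):   # pixel on plane z
    R=np.array(f['R']);t=np.array(f['t']);c=-R.T@t;d=R.T@ray(f,u,v); return c+d*(z-c[2])/d[2]
def cloud(f):
    K=np.array(f['camera_matrix']);h,w=f['z_map'].shape
    u,v=np.meshgrid(np.arange(w),np.arange(h)); a=(u-K[0,2])/K[0,0];b=(v-K[1,2])/K[1,1];x,y=a.copy(),b.copy()
    for _ in range(20):
        g=1+f['k1']*(x*x+y*y);x,y=a/g,b/g
    z=f['z_map'];P=np.stack([x*z,y*z,z],-1)-np.array(f['t']);P=P@np.array(f['R']);P[z==0]=np.nan;return P
def tri(obs):  # [(f,u,v),...]
    A=np.zeros((3,3));b=np.zeros(3)
    for f,u,v in obs:
        R=np.array(f['R']);c=-R.T@np.array(f['t']);d=R.T@ray(f,u,v);d/=np.linalg.norm(d);M=np.eye(3)-np.outer(d,d);A+=M;b+=M@c
    return np.linalg.solve(A,b)
E
python3 - <<'E'
from h import *
for n in ['scene','side','wrist']:
    f=snap(n,n+'0'); print(n,-np.array(f['R']).T@f['t'],f['k1'],f['camera_matrix'][0][0])
print(get_obs())
E
```

```text
scene [0.02261103 0.67515489 0.52371407] -0.0990716597939883 391.0652504217773
side [ 0.54214075 -0.54697115  0.42938959] -0.04257020429802317 383.03344343462584
wrist [0.62407794 0.07538889 0.38421357] -0.06447364723573698 295.00373027626074
{'t': 0.15, 'joints': array([-1.26107679e-01,  2.21048768e-01,  1.52735170e+00,  7.05100966e-06,
        1.39468214e+00, -1.26084735e-01]), 'dq': array([ 8.95250597e-04, -1.83154205e-04, -3.75993544e-03,  1.27584211e-04,
       -9.05292604e-04, -7.52606774e-06]), 'joint_torque': array([ 5.44750201e-04, -4.95191681e+01, -3.87881935e+01,  6.99610985e-02,
        5.31197037e-02, -7.11234907e-05]), 'tool_pos': array([6.24527095e-01, 5.37258975e-05, 2.21684404e-01]), 'tcp_rot': array([-2.22063233e+00, -2.22057863e+00,  1.42450397e-03]), 'force': array([-0.44903241, -0.21976426, -0.239966  ]), 'torque': array([0.06208352, 0.00599192, 0.06239288]), 'gripper_force': 0.0, 'opening': 0.9976882842245131}
```

View pics/scene0.png

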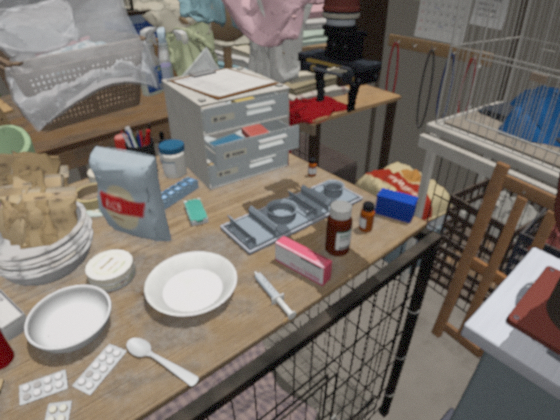

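View pics/side0.png

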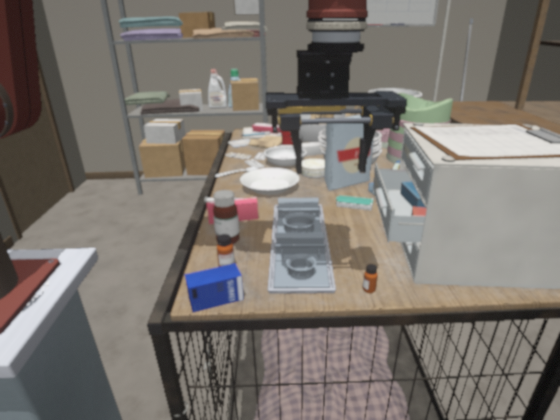

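The scene view shows: brown bottle (340,228), amber vial (367,217) and a small amber vial near the drawers (312,170), pink carton (302,260), blue carton (397,205), syringe (273,293), white dish (192,287) beside a grey metal bowl (69,320), tray (292,212). The side view shows: brown bottle (226,218), amber vial (226,250), smaller vial (371,279), blue carton (215,287), pink carton (235,209), tray (301,245), dish (269,181).

```bash
python3 - <<'E'
from h import *
for n in ['scene0','side0','wrist0']:
    f=load(n)
    P=cloud(f); print(n, np.isfinite(P[...,0]).mean())
fs,fd=load('scene0'),load('side0')
for k,p in dict(brown=(340,228),vial=(367,217),small=(312,170),pink=(302,260),blue=(397,205),syr=(273,293),dish=(192,287),tray=(292,212)).items(): print(k,cloud(fs)[p[1],p[0]].round(3),pz(fs,*p,0).round(3))
for k,p in dict(brown=(226,218),vial=(226,250),small=(371,279),pink=(235,209),blue=(215,287),dish=(269,181),tray=(301,245)).items(): print(k,cloud(fd)[p[1],p[0]].round(3),pz(fd,*p,0).round(3))
def crop(f,x0,y0,x1,y1,s): return cv2.resize(f['frame'][y0:y1,x0:x1],None,fx=s,fy=s,interpolation=cv2.INTER_CUBIC)
a=crop(fs,215,150,425,320,3); cv2.imwrite('pics/c1.png',a)
E
```

```text
scene0 0.9963180272108844
side0 0.9958715986394557
wrist0 0.9961607142857143
brown [0.414 0.195 0.075] [0.479 0.115 0.   ]
vial [0.43  0.088 0.044] [0.467 0.035 0.   ]
small [ 0.694 -0.003  0.021] [ 0.721 -0.031  0.   ]
pink [0.423 0.286 0.039] [0.455 0.255 0.   ]
blue [ 0.42  -0.009  0.039] [ 0.451 -0.063  0.   ]
syr [0.411 0.367 0.015] [0.423 0.358 0.   ]
dish [0.53  0.465 0.003] [0.533 0.464 0.   ]
tray [0.586 0.166 0.012] [0.599 0.155 0.   ]
brown [0.437 0.153 0.066] [0.418 0.279 0.   ]
vial [0.445 0.06  0.047] [0.433 0.134 0.   ]
small [ 0.7   -0.02   0.031] [0.712 0.02  0.   ]
pink [0.455 0.171 0.077] [0.436 0.328 0.   ]
blue [ 0.438 -0.043  0.041] [0.427 0.01  0.   ]
dish [0.521 0.492 0.008] [0.521 0.51  0.   ]
tray [0.587 0.09  0.035] [0.591 0.146 0.   ]
```

View pics/wrist0.png

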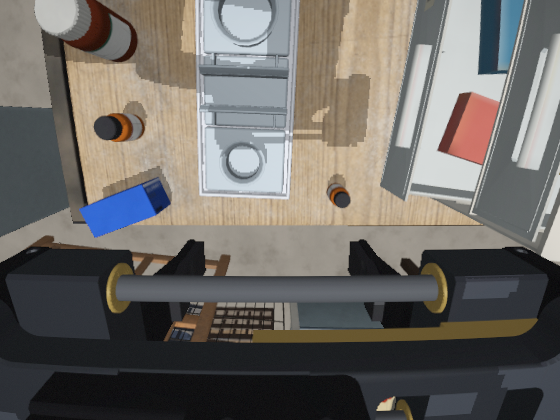

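View pics/c1.png

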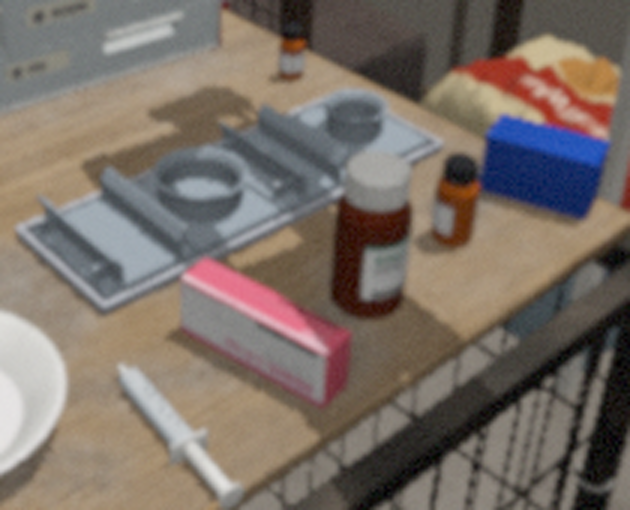

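The wrist view shows: brown bottle (90,30), amber vial (118,127), blue carton (125,208), small well (243,160), large well (245,15), and the small decoy vial (338,193). The crop confirms the tray order from +y: wider slot, large well, narrower slot, small well. For the vial, the candidates in the scene image are (367,217), larger, and (312,170), smaller. I choose the larger one. Candidates for the dish are the white one at (192,287) and the grey bowl at (69,320). I choose the white one.

I'll raise the arm and look from further left.

Emit:
jog_arm([
  [0, 0, 0, 0.03, -0.04, -0.04, 0.087],
  [0, 0, 0, 0.06, -0.08, -0.08, 0.087],
  [0, 0, 0, 0.08, -0.1, -0.1, 0.087],
  [0, 0, 0, 0.08, -0.1, -0.1, 0.087],
])

```text
t: 0.65
tool_pos: [0.525, 0.0814, 0.3253]
tcp_rot: [2.217, 2.222, 0.006]
force: [0.2, -0.2, -1.0]
opening: 1.001
gripper_force: 0.0
```

```bash
python3 - <<'E'
from h import *
f=snap('wrist','w1')
cv2.imwrite('pics/w1b.png',f['frame'][:250])
# ortho top view: 2mm/px : rows = x decreasing downwards? image right=+y dec. 
S=500.
H=np.full((300,420),np.nan);C=np.zeros((300,420,3),np.uint8)
x0,y0=0.30,-0.12   # x 0.30..0.90 ; y -0.12..0.72
Ps=[];Cs=[]
for n in ['w1','wrist0']:
    g=load(n);P=cloud(g);m=np.isfinite(P[...,0])&(P[...,2]<0.16);m[245:]=False
    Ps.append(P[m]);Cs.append(g['frame'][m])
P=np.concatenate(Ps);c=np.concatenate(Cs);np.savez('pics/cl.npz',P=P,c=c)
# objects by height: cluster
def rect(xr,yr,zr):
    m=(P[:,0]>xr[0])&(P[:,0]<xr[1])&(P[:,1]>yr[0])&(P[:,1]<yr[1])&(P[:,2]>zr[0])&(P[:,2]<zr[1]);q=P[m]
    r=cv2.minAreaRect(q[:,:2].astype(np.float32)*1000); print(len(q),np.round(r[0],1),np.round(r[1],1),round(r[2],1),'z med/max',np.median(q[:,2]).round(4),np.percentile(q[:,2],98).round(4))
print('table',np.median(P[(P[:,0]>.45)&(P[:,0]<.5)&(P[:,1]>0)&(P[:,1]<.1)][:,2]))
rect((.35,.5),(-.1,.05),(.045,.058)) # blue top
rect((.38,.48),(.03,.11),(.06,.07)) # vial top
rect((.36,.48),(.10,.22),(.104,.114)) # brown top
rect((.36,.50),(.2,.36),(.041,.05)) # pink
rect((.36,.50),(.3,.45),(.008,.03)) # syr
rect((.40,.65),(.35,.60),(.022,.032)) # dish
rect((.5,.68),(-.05,.35),(.030,.04)) # tray tops
E
```

```text
table 0.000661587321304003
3168 [432.  -25.1] [90.  41.5] 20.1 z med/max 0.0524 0.054
751 [440.5  72.9] [25.7 25.7] 49.6 z med/max 0.0676 0.0693
2476 [432.4 174.7] [42.5 44. ] 27.5 z med/max 0.1108 0.1126
1893 [435.4 272.1] [118.7  28.4] 9.8 z med/max 0.0466 0.0484
  return _methods._mean(a, axis=axis, dtype=dtype,
  ret = ret.dtype.type(ret / rcount)
Traceback (most recent call last):
IndexError: index -1 is out of bounds for axis 0 with size 0
```

View pics/w1b.png

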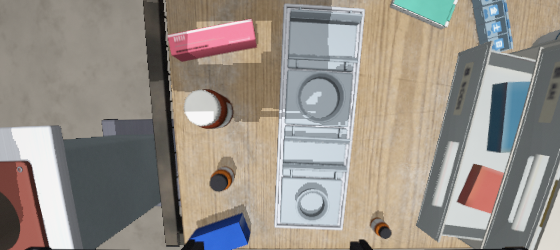

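View w1 shows: pink carton (212,40), brown bottle (205,108), vial (221,179), blue carton (218,235), tray from top: wide slot (323,35), large well (320,97), narrow slot (315,150), small well (311,202).

Next I'll measure the tray, rail, syringe and dish.

```bash
python3 - <<'E'
from h import *
def pts(n):
    P=cloud(load(n)); 
    if n=='w1': P[245:]=np.nan
    return P.reshape(-1,3)
def sel(P,xr,yr,zr): return P[(P[:,0]>xr[0])&(P[:,0]<xr[1])&(P[:,1]>yr[0])&(P[:,1]<yr[1])&(P[:,2]>zr[0])&(P[:,2]<zr[1])]
def rect(q,l):
    if len(q)<5: print(l,len(q)); return
    r=cv2.minAreaRect(q[:,:2].astype(np.float32)*1000); print(l,len(q),np.round(r[0],1),np.round(r[1],1),round(r[2],1),'z',np.median(q[:,2]).round(4))
W,Sc,Sd=pts('w1'),pts('scene0'),pts('side0')
rect(sel(W,(.5,.72),(-.06,.36),(.031,.04)),'tops')
rect(sel(W,(.5,.72),(-.06,.36),(.008,.04)),'tray')
# y-profile of top heights along tray, x in centre strip off-axis
for y in np.arange(-.03,.33,.006):
    q=sel(W,(.60,.63),(y,y+.006),(-.01,.06)); print(round(y,3),len(q),np.round(np.percentile(q[:,2],[10,50,90])*1000,0) if len(q) else '',end=' | ')
print()
for n,P in (('sc',Sc),('sd',Sd)):
    rect(sel(P,(.36,.50),(.33,.45),(.006,.03)),n+' syr'); rect(sel(P,(.40,.65),(.35,.60),(.024,.032)),n+' dish')
q=sel(W,(.25,.42),(.05,.3),(-.05,.2))
for x in np.arange(.30,.42,.01):
    a=sel(W,(x,x+.01),(.05,.3),(-.2,.2)); print('rail',x.round(2),len(a),np.round(np.percentile(a[:,2],[50,95]),3) if len(a) else '')
# circle centers of wells: fit on top rim points
for yc,n in ((.185,'L'),(.02,'S')):
    q=sel(W,(.54,.65),(yc-.045,yc+.045),(.033,.04)); A=np.c_[2*q[:,:2],np.ones(len(q))]; s=np.linalg.lstsq(A,(q[:,:2]**2).sum(1),rcond=None)[0]; print(n,len(q),s[:2].round(4),np.sqrt(s[2]+s[:2]@s[:2]).round(4))
E
```

```text
tops 2503 [602.4 139.3] [151.3 356.5] 12.4 z 0.0355
tray 15565 [620.7 157.6] [356. 190.] 88.6 z 0.0126
-0.03 50 [-1.  0.  1.] | -0.024 17 [-0.  1. 10.] | -0.018 69 [ 2.  9. 11.] | -0.012 41 [11. 12. 13.] | -0.006 65 [11. 12. 13.] | -0.0 42 [12. 12. 13.] | 0.006 40 [11. 12. 13.] | 0.012 47 [12. 13. 36.] | 0.018 57 [12. 14. 36.] | 0.024 68 [12. 13. 35.] | 0.03 61 [12. 13. 36.] | 0.036 69 [12. 13. 36.] | 0.042 55 [11. 13. 36.] | 0.048 74 [11. 12. 13.] | 0.054 58 [11. 13. 14.] | 0.06 68 [12. 12. 13.] | 0.066 67 [ 3. 11. 13.] | 0.072 60 [11. 12. 24.] | 0.078 56 [12. 13. 25.] | 0.084 58 [32. 36. 37.] | 0.09 94 [13. 28. 33.] | 0.096 75 [12. 13. 14.] | 0.102 76 [12. 13. 14.] | 0.108 74 [11. 13. 14.] | 0.114 60 [11. 13. 14.] | 0.12 70 [12. 13. 14.] | 0.126 59 [28. 32. 35.] | 0.132 93 [12. 35. 37.] | 0.138 75 [11. 13. 18.] | 0.144 74 [11. 13. 21.] | 0.15 74 [ 2. 11. 13.] | 0.156 71 [12. 12. 34.] | 0.162 70 [12. 13. 36.] | 0.168 76 [12. 14. 37.] | 0.174 81 [12. 14. 36.] | 0.18 82 [12. 13. 36.] | 0.186 79 [12. 13. 36.] | 0.192 81 [12. 14. 36.] | 0.198 84 [12. 14. 36.] | 0.204 82 [12. 15. 36.] | 
[... 399 characters left out ...]
0.306 17 [25. 36. 37.] | 0.312 10 [10. 11. 16.] | 0.318 91 [ 2.  9. 12.] | 0.324 60 [-1.  0.  1.] | 
sc syr 747 [431.3 402.3] [ 99.9 138.1] 86.9 z 0.0144
sc dish 1310 [560.6 483.4] [247.4 166.2] 21.8 z 0.0272
sd syr 95 [433.9 384.6] [133.4  79.8] 43.6 z 0.0179
sd dish 306 [554.  480.5] [233.6 168. ] 20.3 z 0.0275
rail 0.3 0 
rail 0.31 90 [-0.018 -0.016]
rail 0.32 895 [-0.016 -0.014]
rail 0.33 959 [-0.016 -0.014]
rail 0.34 1107 [-0.021 -0.015]
rail 0.35 21 [-0.002 -0.   ]
rail 0.36 822 [0.    0.002]
rail 0.37 861 [0.001 0.045]
rail 0.38 898 [0.001 0.047]
rail 0.39 818 [0.001 0.047]
rail 0.4 808 [0.001 0.047]
rail 0.41 877 [0.001 0.111]
L 561 [0.5892 0.1938] 0.0335
S 320 [0.5826 0.0306] 0.0247
```

Emit:
jog_arm([
  [0, 0, 0.18, 0.04, -0.01, 0, 0.07],
  [0, 0, 0.36, 0.08, -0.02, 0, 0.07],
  [0, 0, 0.54, 0.12, -0.03, 0, 0.07],
  [0, 0, 0.72, 0.15, -0.04, 0, 0.07],
  [0, 0, 0.9, 0.18, -0.05, 0, 0.07],
])

```text
t: 1.32
tool_pos: [0.475, 0.2602, 0.3203]
tcp_rot: [2.97, 1.024, -0.005]
force: [-0.9, -0.8, 0.7]
opening: 0.806
gripper_force: 0.0
```

Emit:
jog_arm([
  [0, 0, 0.18, 0, 0, 0, 0.07],
  [0, 0, 0.36, 0, 0, 0, 0.07],
  [0, 0, 0.54, 0, 0, 0, 0.07],
  [0, 0, 0.67, 0, 0, 0, 0.07],
  [0, 0, 0.67, 0, 0, 0, 0.07],
])

```text
t: 1.95
tool_pos: [0.4753, 0.2592, 0.3206]
tcp_rot: [3.14, 0.001, -0.004]
force: [0.0, -0.2, -0.5]
opening: 0.801
gripper_force: 0.0
```

```bash
python3 - <<'E'
from h import *
f=snap('wrist','w2'); P=cloud(f); P[245:]=np.nan; W=P.reshape(-1,3); print(-f['R'].T@f['t'])
def sel(P,xr,yr,zr): return P[(P[:,0]>xr[0])&(P[:,0]<xr[1])&(P[:,1]>yr[0])&(P[:,1]<yr[1])&(P[:,2]>zr[0])&(P[:,2]<zr[1])]
def circ(q,n):
    A=np.c_[2*q[:,:2],np.ones(len(q))]; s=np.linalg.lstsq(A,(q[:,:2]**2).sum(1),rcond=None)[0]; print(n,len(q),s[:2].round(4),np.sqrt(s[2]+s[:2]@s[:2]).round(4))
circ(sel(W,(.43,.63),(.38,.57),(.024,.032)),'dish')
circ(sel(W,(.54,.65),(.148,.23),(.033,.04)),'L')
cv2.imwrite('pics/w2v.png',cv2.resize(f['frame'][:250],None,fx=1.4,fy=1.4))
E
```

```text
[0.55224248 0.25769778 0.48303243]
dish 2370 [0.5288 0.4715] 0.0806
L 596 [0.5893 0.1937] 0.0334
```

View pics/w2v.png

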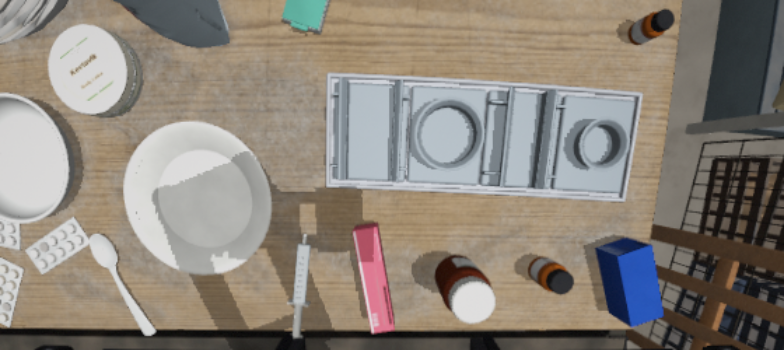

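The view shows: syringe tip (305,237) to plunger end (296,335), pink carton (375,280), brown cap (471,302), vial cap (558,282), blue carton (630,280), tray (484,137), dish (198,198).

```bash
python3 - <<'E'
from h import *
f=load('w2'); P=cloud(f); P[248:]=np.nan; W=P.reshape(-1,3)
def sel(P,xr,yr,zr): return P[(P[:,0]>xr[0])&(P[:,0]<xr[1])&(P[:,1]>yr[0])&(P[:,1]<yr[1])&(P[:,2]>zr[0])&(P[:,2]<zr[1])]
def rect(q,l):
    r=cv2.minAreaRect(q[:,:2].astype(np.float32)*1000); print(l,len(q),np.round(r[0],1),np.round(r[1],1),round(r[2],1),'z',np.median(q[:,2]).round(4))
rect(sel(W,(.35,.5),(-.1,.05),(.048,.058)),'blue')
rect(sel(W,(.38,.48),(.03,.11),(.062,.072)),'vial')
rect(sel(W,(.36,.48),(.10,.22),(.106,.116)),'brown')
rect(sel(W,(.36,.50),(.2,.32),(.042,.05)),'pink')
rect(sel(W,(.36,.50),(.325,.38),(.006,.03)),'syr')
for p in ((305,235),(296,336),(301,303),(301,270)): print(p,pz(f,p[0]/1.4,p[1]/1.4,.010).round(4))
fs=load('scene0');print('tri brown top',)
# scene: tip & end of syringe in crop c1 (x/3+215,y/3+150)
for p in ((124,368),(232,492)): print('scene syr',pz(fs,p[0]/3+215,p[1]/3+150,.008).round(4))
# heights by two views: syringe tip, brown cap centre, vial cap centre
print(tri([(fs,124/3+215,368/3+150),(f,305/1.4,236/1.4)]).round(4), tri([(fs,376/3+215,163/3+150),(f,472/1.4,302/1.4)]).round(4), tri([(fs,462/3+215,163/3+150),(f,560/1.4,282/1.4)]).round(4))
E
```

```text
blue 1422 [431.9 -24.9] [89.4 41.5] 20.4 z 0.0525
vial 219 [440.6  72.9] [23.5 23.8] 17.1 z 0.0676
brown 778 [433.  175.2] [41.5 42.4] 37.1 z 0.1107
pink 1326 [440.6 243.9] [118.1  83.8] 9.4 z 0.0465
syr 567 [420.8 362.5] [ 25.3 121.5] 86.4 z 0.0137
(305, 235) [0.4811 0.3513 0.01  ]
(296, 336) [0.3559 0.3693 0.01  ]
(301, 303) [0.3989 0.3606 0.01  ]
(301, 270) [0.4397 0.3582 0.01  ]
tri brown top
scene syr [0.4789 0.3529 0.008 ]
scene syr [0.3569 0.3691 0.008 ]
[0.4797 0.3521 0.007 ] [0.4335 0.177  0.1123] [0.4401 0.0732 0.065 ]
```

Emit:
jog_arm([
  [0, 0, 0, -0.012, 0.024, 0.04, 0.07],
  [0, 0, 0, -0.024, 0.048, 0.08, 0.07],
  [0, 0, 0, -0.036, 0.07, 0.12, 0.07],
  [0, 0, 0, -0.042, 0.085, 0.16, 0.07],
  [0, 0, 0, -0.042, 0.085, 0.16, 0.07],
])

```text
t: 2.62
tool_pos: [0.4301, 0.1735, 0.1589]
tcp_rot: [3.14, 0.002, -0.012]
force: [-0.7, -0.6, 0.3]
opening: 0.8
gripper_force: 0.0
```

Emit:
jog_arm([
  [0, 0, 0, 0, 0, 0.05, 0.07],
  [0, 0, 0, 0, 0, 0.09, 0.07],
  [0, 0, 0, 0, 0, 0.113, 0.07],
  [0, 0, 0, 0, 0, 0.113, 0.07],
  [0, 0, 0, 0, 0, 0.113, 0.045],
], force=20)

```text
t: 3.25
tool_pos: [0.435, 0.1757, 0.0516]
tcp_rot: [-3.141, -0.003, -0.005]
force: [0.0, -0.3, 0.1]
opening: 0.752
gripper_force: 0.0
```

Emit:
jog_arm([
  [0, 0, 0, 0, 0, 0, 0.04],
  [0, 0, 0, 0, 0, 0, 0.04],
  [0, 0, 0, 0, 0, 0, 0.04],
])

```text
t: 3.62
tool_pos: [0.4343, 0.1754, 0.0509]
tcp_rot: [-3.141, -0.001, -0.004]
force: [0.2, 0.6, 6.1]
opening: 0.577
gripper_force: 19.8
```

Emit:
jog_arm([
  [0, 0, 0, 0, 0, -0.03, 0.04],
  [0, 0, 0, 0.02, -0.003, -0.055, 0.04],
  [0, 0, 0, 0.06, -0.008, -0.06, 0.04],
  [0, 0, 0, 0.11, -0.014, -0.06, 0.04],
  [0, 0, 0, 0.156, -0.0185, -0.06, 0.04],
])

```text
t: 4.25
tool_pos: [0.5903, 0.1937, 0.1094]
tcp_rot: [3.141, 0.001, -0.0]
force: [0.9, 0.5, -0.2]
opening: 0.581
gripper_force: 19.9
```

Emit:
jog_arm([
  [0, 0, 0, 0, 0, 0, 0.04],
  [0, 0, 0, 0, 0, 0, 0.04],
])

```text
t: 4.5
tool_pos: [0.5878, 0.1933, 0.1085]
tcp_rot: [3.141, 0.001, -0.004]
force: [-0.5, -0.6, -1.3]
opening: 0.573
gripper_force: 19.9
```

Emit:
jog_arm([
  [0, 0, 0, 0.001, 0, 0.02, 0.04],
  [0, 0, 0, 0.001, 0, 0.035, 0.04],
  [0, 0, 0, 0.001, 0, 0.044, 0.04],
  [0, 0, 0, 0.001, 0, 0.045, 0.04],
])

```text
t: 5.0
tool_pos: [0.5893, 0.1935, 0.0636]
tcp_rot: [3.141, 0.001, -0.002]
force: [-0.1, -0.2, -1.0]
opening: 0.576
gripper_force: 19.9
```

Emit:
jog_arm([
  [0, 0, 0, 0, 0, 0, 0.06],
  [0, 0, 0, 0, 0, 0, 0.072],
  [0, 0, 0, 0, 0, -0.03, 0.072],
  [0, 0, 0, 0, 0, -0.08, 0.072],
  [0, 0, 0, 0, 0, -0.12, 0.072],
])

```text
t: 5.62
tool_pos: [0.5907, 0.1937, 0.1872]
tcp_rot: [-3.141, -0.001, -0.003]
force: [-0.4, -0.2, -0.1]
opening: 0.82
gripper_force: 0.0
```

Emit:
jog_arm([
  [0, 0, 0, -0.04, 0.03, 0, 0.06],
  [0, 0, 0, -0.08, 0.06, 0, 0.06],
  [0, 0, 0, -0.12, 0.095, 0, 0.06],
  [0, 0, 0, -0.15, 0.1205, 0.01, 0.06],
  [0, 0, 0, -0.15, 0.1205, 0.05, 0.06],
])

```text
t: 6.25
tool_pos: [0.4416, 0.0717, 0.1374]
tcp_rot: [3.141, -0.002, 0.013]
force: [1.0, -0.4, 0.0]
opening: 0.692
gripper_force: 0.0
```

Emit:
jog_arm([
  [0, 0, 0, 0, 0, 0, 0.06],
])

```text
t: 6.38
tool_pos: [0.4379, 0.0727, 0.1328]
tcp_rot: [-3.142, -0.0, 0.007]
force: [-1.0, -1.4, 0.2]
opening: 0.692
gripper_force: 0.0
```

Emit:
jog_arm([
  [0, 0, 0, 0, 0, 0.045, 0.06],
  [0, 0, 0, 0, 0, 0.085, 0.06],
  [0, 0, 0, 0, 0, 0.104, 0.06],
  [0, 0, 0, 0, 0, 0.104, 0.055],
  [0, 0, 0, 0, 0, 0.104, 0.03],
], force=15)

```text
t: 7.0
tool_pos: [0.4419, 0.0731, 0.0323]
tcp_rot: [3.142, 0.002, 0.004]
force: [-0.1, -0.0, -0.2]
opening: 0.585
gripper_force: 0.0
```

Emit:
jog_arm([
  [0, 0, 0, 0, 0, 0, 0.02],
  [0, 0, 0, 0, 0, 0, 0.02],
  [0, 0, 0, 0, 0, 0, 0.02],
])

```text
t: 7.38
tool_pos: [0.441, 0.073, 0.0314]
tcp_rot: [-3.141, -0.001, -0.003]
force: [0.3, 0.5, 4.3]
opening: 0.358
gripper_force: 15.0
```

```bash
python3 - <<'E'
from h import *
a=snap('scene','s2');b=snap('side','d2')
A=cv2.resize(a['frame'][140:270,210:430],(660,390));B=cv2.resize(b['frame'][160:310,180:340],(660,618))[:560]
cv2.imwrite('pics/v2.png',cv2.resize(np.vstack([A,B]),None,fx=.63,fy=.63)); print(get_obs()['opening']*87)
E
```

```text
31.07115402494623
```

View pics/v2.png

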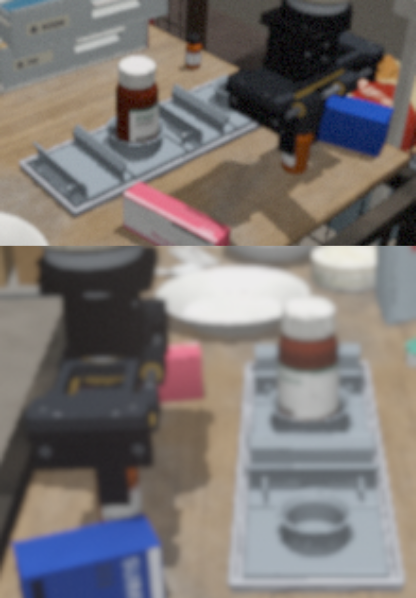

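The view shows the brown bottle standing in the large well, at (137,105) in the upper half and (310,360) in the lower. The vial is held upright between the fingers.

Emit:
jog_arm([
  [0, 0, 0, 0, 0, -0.03, 0.02],
  [0, 0, 0, 0.02, 0.005, -0.055, 0.02],
  [0, 0, 0, 0.06, 0.018, -0.06, 0.02],
  [0, 0, 0, 0.105, 0.031, -0.06, 0.02],
  [0, 0, 0, 0.1425, 0.0425, -0.06, 0.02],
])

```text
t: 8.1
tool_pos: [0.5839, 0.03, 0.0903]
tcp_rot: [3.142, 0.001, -0.0]
force: [0.1, 0.1, -0.9]
opening: 0.354
gripper_force: 15.0
```

Emit:
jog_arm([
  [0, 0, 0, 0, 0, 0, 0.02],
  [0, 0, 0, 0, 0, 0.01, 0.02],
  [0, 0, 0, 0, 0, 0.03, 0.02],
  [0, 0, 0, 0, 0, 0.046, 0.02],
  [0, 0, 0, 0, 0, 0.047, 0.02],
])

```text
t: 8.72
tool_pos: [0.5812, 0.0312, 0.0417]
tcp_rot: [-3.141, -0.002, 0.004]
force: [-0.1, -0.8, -0.4]
opening: 0.357
gripper_force: 15.0
```

Emit:
jog_arm([
  [0, 0, 0, 0, 0, 0, 0.02],
])

```text
t: 8.85
tool_pos: [0.5819, 0.0307, 0.0426]
tcp_rot: [3.142, 0.002, -0.002]
force: [-0.5, -0.6, -0.4]
opening: 0.356
gripper_force: 15.0
```

Emit:
jog_arm([
  [0, 0, 0, 0, 0, 0, 0.05],
  [0, 0, 0, 0, 0, 0, 0.055],
  [0, 0, 0, 0, 0, -0.03, 0.06],
  [0, 0, 0, 0, 0, -0.08, 0.06],
  [0, 0, 0, 0, 0, -0.12, 0.06],
])

```text
t: 9.48
tool_pos: [0.5831, 0.0305, 0.1657]
tcp_rot: [3.141, 0.001, 0.002]
force: [0.3, -0.2, 1.2]
opening: 0.685
gripper_force: 0.0
```

Emit:
jog_arm([
  [0, 0, -0.04, -0.03, -0.045, 0, 0.06],
  [0, 0, -0.08, -0.06, -0.095, 0, 0.06],
  [0, 0, -0.12, -0.09, -0.145, 0, 0.06],
  [0, 0, -0.16, -0.12, -0.195, 0, 0.06],
  [0, 0, -0.171, -0.147, -0.2415, 0.02, 0.06],
])

```text
t: 10.1
tool_pos: [0.436, 0.2741, 0.1456]
tcp_rot: [-3.128, -0.27, -0.008]
force: [0.6, -0.7, -0.9]
opening: 0.689
gripper_force: 0.0
```

Emit:
jog_arm([
  [0, 0, 0, 0, 0, 0.02, 0.06],
  [0, 0, 0, 0, 0, 0.02, 0.06],
])

```text
t: 10.35
tool_pos: [0.4339, 0.272, 0.1222]
tcp_rot: [3.129, 0.272, -0.004]
force: [0.1, -0.4, 0.6]
opening: 0.687
gripper_force: 0.0
```

```bash
python3 - <<'E'
from h import *
a=snap('side','d3');f=snap('wrist','w3');s=snap('scene','s3'); o=get_obs();print(o['tool_pos'],o['tcp_rot'])
B=cv2.resize(a['frame'][160:310,180:340],(480,450));A=cv2.resize(f['frame'][:250],(560,250))
cv2.imwrite('pics/v3.png',np.hstack([B,cv2.copyMakeBorder(cv2.resize(A,(310,450)) if 0 else A[:,:310],0,200,0,0,cv2.BORDER_CONSTANT)]))
P=cloud(f).reshape(-1,3);q=P[(P[:,0]>.36)&(P[:,0]<.5)&(P[:,1]>.22)&(P[:,1]<.32)&(P[:,2]>.042)&(P[:,2]<.05)];print(len(q))
P=cloud(s).reshape(-1,3);q=P[(P[:,0]>.36)&(P[:,0]<.51)&(P[:,1]>.23)&(P[:,1]<.32)&(P[:,2]>.042)&(P[:,2]<.05)];print(cv2.minAreaRect(q[:,:2].astype(np.float32)*1000))
P=cloud(s).reshape(-1,3);q=P[(P[:,0]>.55)&(P[:,0]<.63)&(P[:,1]>-.01)&(P[:,1]<.06)&(P[:,2]>.05)];print('vial',np.percentile(q[:,2],98),q[q[:,2]>.072].mean(0))
E
```

```text
[0.43644811 0.27172307 0.12455463] [-3.12980338e+00 -2.67990307e-01 -2.23521835e-03]
4164
((435.41278076171875, 274.5390930175781), (118.94119262695312, 30.034555435180664), 10.159600257873535)
vial 0.06130686348272096 [nan nan nan]<stdin>:7: RuntimeWarning: Mean of empty slice.
  ret = um.true_divide(
```

View pics/v3.png

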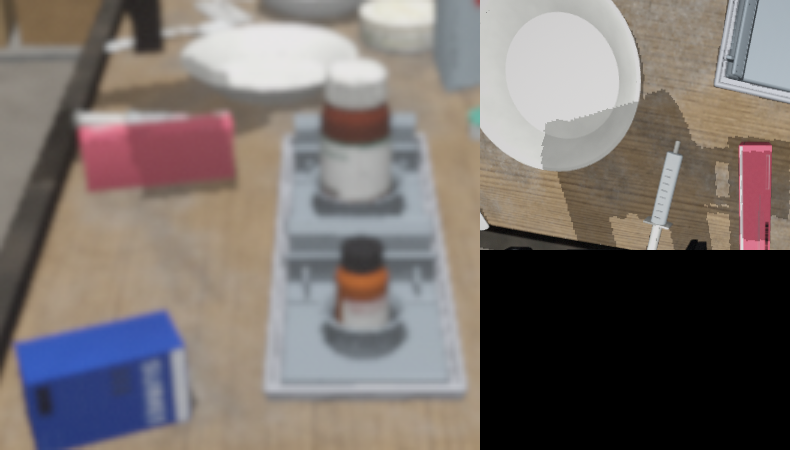

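The view shows the vial upright in the small well at (362,300) and the brown bottle in the large well at (357,140). The pink carton is in line with the fingers.

Emit:
jog_arm([
  [0, 0, 0, 0, 0, 0.045, 0.06],
  [0, 0, 0, 0, 0, 0.08, 0.06],
  [0, 0, 0, 0, 0, 0.09, 0.06],
  [0, 0, 0, 0, 0, 0.09, 0.05],
  [0, 0, 0, 0, 0, 0.09, 0.03],
], force=15)

```text
t: 11.12
tool_pos: [0.4371, 0.2725, 0.0354]
tcp_rot: [-3.129, -0.269, -0.005]
force: [-0.2, -0.5, -0.1]
opening: 0.543
gripper_force: 0.0
```

Emit:
jog_arm([
  [0, 0, 0, 0, 0, 0, 0.015],
  [0, 0, 0, 0, 0, 0, 0.015],
  [0, 0, 0, 0, 0, 0, 0.015],
  [0, 0, 0, 0, 0, 0, 0.015],
])

```text
t: 11.62
tool_pos: [0.4361, 0.2723, 0.0343]
tcp_rot: [-3.13, -0.27, -0.002]
force: [-0.8, -0.1, 6.3]
opening: 0.308
gripper_force: 14.9
```

Emit:
jog_arm([
  [0, 0, 0, 0, 0, -0.04, 0.015],
  [0, 0, 0.05, -0.007, 0.04, -0.066, 0.015],
  [0, 0, 0.1, -0.016, 0.09, -0.066, 0.015],
  [0, 0, 0.16, -0.024, 0.135, -0.066, 0.015],
  [0, 0, 0.212, -0.0274, 0.1576, -0.066, 0.015],
])

```text
t: 12.25
tool_pos: [0.4349, 0.1101, 0.0992]
tcp_rot: [3.14, -0.068, -0.001]
force: [0.8, -0.1, -1.6]
opening: 0.307
gripper_force: 14.9
```

Emit:
jog_arm([
  [0, 0, 0, 0.04, -0.0015, 0, 0.015],
  [0, 0, 0, 0.08, -0.003, 0, 0.015],
  [0, 0, 0, 0.12, -0.0045, 0, 0.015],
  [0, 0, 0, 0.1503, -0.006, 0, 0.015],
  [0, 0, 0, 0.1503, -0.006, 0, 0.015],
])

```text
t: 12.88
tool_pos: [0.587, 0.1117, 0.0989]
tcp_rot: [3.141, -0.064, -0.0]
force: [-1.2, -0.6, -0.1]
opening: 0.308
gripper_force: 14.9
```

Emit:
jog_arm([
  [0, 0, 0, 0, 0, 0, 0.015],
])

```text
t: 13.0
tool_pos: [0.5846, 0.112, 0.0986]
tcp_rot: [3.141, -0.063, -0.004]
force: [0.0, -0.3, -1.2]
opening: 0.307
gripper_force: 14.9
```

```bash
python3 - <<'E'
from h import *
o=get_obs();print(o['tool_pos'],o['tcp_rot'])
a=snap('side','d4');s=snap('scene','s4')
B=cv2.resize(a['frame'][160:310,200:360],(427,400));A=cv2.resize(s['frame'][170:270,220:400],(540,300))
cv2.imwrite('pics/v4.png',np.vstack([cv2.copyMakeBorder(B,0,0,0,113,0),A])[:600])
E
```

```text
[0.5845606  0.11196925 0.09862055] [ 3.14078099 -0.0629426  -0.00367956]
```

View pics/v4.png

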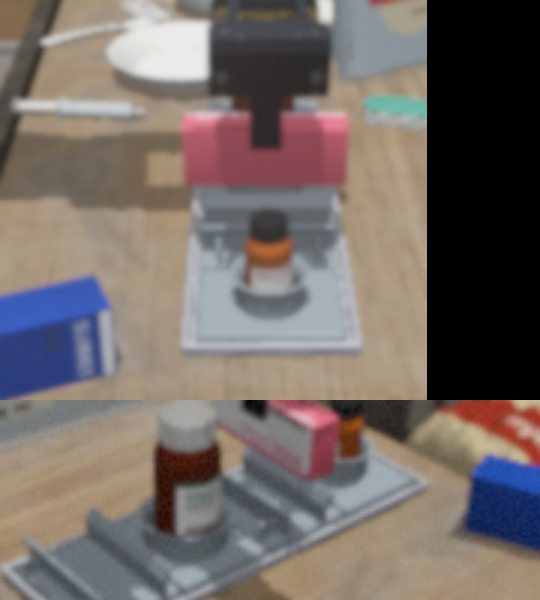

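The view shows the pink carton held level over the narrow slot, at (265,150) in the upper half, between the vial and the brown bottle.

Emit:
jog_arm([
  [0, 0, 0, 0, 0, 0.015, 0.015],
  [0, 0, 0, 0, 0, 0.03, 0.015],
  [0, 0, 0, 0, 0, 0.04, 0.015],
  [0, 0, 0, 0, 0, 0.04, 0.015],
])

```text
t: 13.6
tool_pos: [0.5845, 0.1119, 0.0578]
tcp_rot: [3.141, -0.063, -0.005]
force: [1.4, 0.6, -1.3]
opening: 0.306
gripper_force: 14.9
```

Emit:
jog_arm([
  [0, 0, 0, 0, 0, 0.001, 0.03],
  [0, 0, 0, 0, 0, 0.001, 0.045],
  [0, 0, 0, 0, 0, 0.001, 0.045],
  [0, 0, 0, 0, 0, -0.02, 0.045],
  [0, 0, 0, 0, 0, -0.06, 0.045],
])

```text
t: 14.22
tool_pos: [0.5843, 0.1118, 0.1184]
tcp_rot: [3.141, -0.063, -0.006]
force: [0.5, 0.3, -0.4]
opening: 0.509
gripper_force: 0.0
```

```bash
python3 - <<'E'
from h import *
o=get_obs();print(o['tool_pos'],o['tcp_rot'])
a=snap('side','d5');s=snap('scene','s5');w=snap('wrist','w5')
B=cv2.resize(a['frame'][160:310,200:360],(427,400));A=cv2.resize(s['frame'][170:270,220:400],(540,300))
cv2.imwrite('pics/v5.png',np.vstack([cv2.copyMakeBorder(B,0,0,0,113,0),A])[:600])
for n,f in (('sc',s),('wr',w),('sd',a)):
    P=cloud(f); m=(P[...,0]>.5)&(P[...,0]<.67)&(P[...,1]>.08)&(P[...,1]<.145)&(P[...,2]>.04)&(P[...,2]<.075)
    q=P[m]; print(n,len(q), len(q)>9 and (np.percentile(q[:,2],[50,90,98]).round(4),cv2.minAreaRect(q[q[:,2]>.05][:,:2].astype(np.float32)*1000)))
E
```

```text
[0.58425731 0.11179368 0.1184279 ] [ 3.14061489 -0.06324666 -0.00635498]
sc 537 (array([0.0571, 0.0588, 0.0596]), ((585.3985595703125, 114.30284118652344), (31.097686767578125, 119.61034393310547), 87.79402160644531))
wr 4133 (array([0.0586, 0.0594, 0.0599]), ((591.9010009765625, 110.9681396484375), (27.209758758544922, 106.36039733886719), 87.52798461914062))
sd 830 (array([0.0568, 0.0592, 0.0597]), ((585.3091430664062, 111.71592712402344), (28.140039443969727, 116.93980407714844), 87.59183502197266))
```

View pics/v5.png

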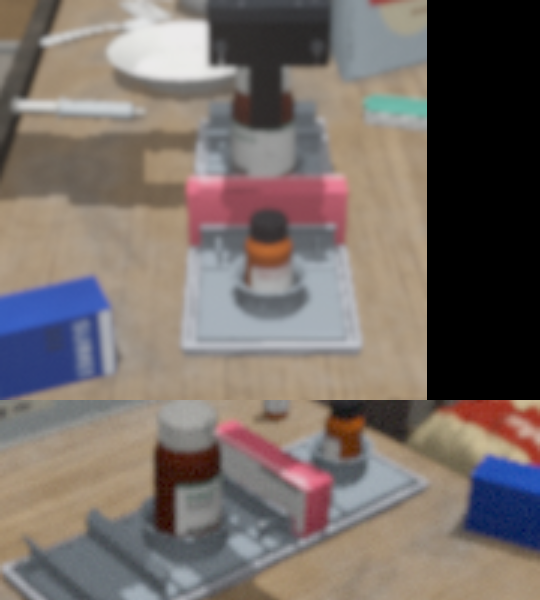

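The pink carton is seated: its top is at 58.5 mm, where 58 mm is expected, and it is centred at x 585, y 112. In the view it shows at (265,212) and (272,470). Next is the blue carton.

Emit:
jog_arm([
  [0, 0, 0, 0, 0, -0.04, 0.06],
  [0, 0, -0.1, -0.035, 0.034, -0.04, 0.065],
  [0, 0, -0.2, -0.075, 0.072, -0.04, 0.065],
  [0, 0, -0.3, -0.113, 0.109, -0.04, 0.065],
  [0, 0, -0.3936, -0.1484, 0.1433, -0.02, 0.065],
])

```text
t: 15.0
tool_pos: [0.4313, -0.0263, 0.1399]
tcp_rot: [3.09, 0.558, 0.004]
force: [0.9, -0.6, 0.0]
opening: 0.74
gripper_force: 0.0
```

Emit:
jog_arm([
  [0, 0, 0, 0, 0, 0.02, 0.065],
  [0, 0, 0, 0, 0, 0.04, 0.065],
])

```text
t: 15.25
tool_pos: [0.4309, -0.0257, 0.0984]
tcp_rot: [-3.093, -0.55, 0.0]
force: [0.0, -0.3, -0.3]
opening: 0.748
gripper_force: 0.0
```

```bash
python3 - <<'E'
from h import *
o=get_obs();print(o['tool_pos'],o['tcp_rot'],2*np.degrees(np.arctan(o['tcp_rot'][1]/o['tcp_rot'][0])))
for n in('scene','wrist'):
    f=snap(n,n+'6')
    P=cloud(f).reshape(-1,3);q=P[(P[:,0]>.36)&(P[:,0]<.5)&(P[:,1]>-.09)&(P[:,1]<.04)&(P[:,2]>.046)&(P[:,2]<.057)];print(n,len(q),cv2.minAreaRect(q[:,:2].astype(np.float32)*1000),np.median(q[:,2]))
E
```

```text
[ 0.43091482 -0.02569347  0.09840665] [-3.09295107e+00 -5.49899186e-01  3.77621798e-04] 20.162676237692626
scene 434 ((431.8243713378906, -22.919143676757812), (89.95095825195312, 44.55796432495117), 20.06878089904785) 0.05194576580568501
wrist 5996 ((433.2134094238281, -25.062572479248047), (86.04993438720703, 40.28705596923828), 19.843780517578125) 0.052395908034102365
```

Emit:
jog_arm([
  [0, 0, 0, 0.001, 0, 0.03, 0.065],
  [0, 0, 0, 0.001, 0, 0.055, 0.065],
  [0, 0, 0, 0.001, 0, 0.0625, 0.065],
  [0, 0, 0, 0.001, 0, 0.0625, 0.06],
  [0, 0, 0, 0.001, 0, 0.0625, 0.04],
], force=18)

```text
t: 15.98
tool_pos: [0.4337, -0.0251, 0.0382]
tcp_rot: [3.092, 0.552, 0.003]
force: [0.4, 0.9, -0.5]
opening: 0.646
gripper_force: 0.0
```

Emit:
jog_arm([
  [0, 0, 0, 0, 0, 0, 0.028],
  [0, 0, 0, 0, 0, 0, 0.028],
  [0, 0, 0, 0, 0, 0, 0.028],
])

```text
t: 16.35
tool_pos: [0.4333, -0.025, 0.0377]
tcp_rot: [3.092, 0.552, 0.002]
force: [-1.5, 1.4, 4.9]
opening: 0.456
gripper_force: 18.0
```

Emit:
jog_arm([
  [0, 0, 0, 0, 0, -0.04, 0.028],
  [0, 0, 0.08, 0.0104, -0.0282, -0.07, 0.028],
  [0, 0, 0.16, 0.029, -0.079, -0.07, 0.028],
  [0, 0, 0.24, 0.048, -0.13, -0.07, 0.028],
  [0, 0, 0.32, 0.0666, -0.1804, -0.07, 0.028],
])

```text
t: 16.98
tool_pos: [0.4326, 0.1689, 0.1072]
tcp_rot: [3.141, 0.048, 0.001]
force: [0.8, -0.0, -1.5]
opening: 0.463
gripper_force: 18.0
```

Emit:
jog_arm([
  [0, 0, 0.036, 0.002, -0.055, 0, 0.028],
  [0, 0, 0.072, 0.0036, -0.1081, 0, 0.028],
  [0, 0, 0.072, 0.0586, -0.1063, 0, 0.028],
  [0, 0, 0.072, 0.1136, -0.1044, 0, 0.028],
  [0, 0, 0.072, 0.1635, -0.1027, 0, 0.028],
])

```text
t: 17.6
tool_pos: [0.5941, 0.2758, 0.1065]
tcp_rot: [3.141, -0.059, -0.001]
force: [-0.4, 0.2, -0.3]
opening: 0.457
gripper_force: 18.0
```

Emit:
jog_arm([
  [0, 0, 0, 0, 0, 0, 0.028],
  [0, 0, 0, 0, 0, 0, 0.028],
])

```text
t: 17.85
tool_pos: [0.5917, 0.2752, 0.1059]
tcp_rot: [3.14, -0.061, -0.004]
force: [-0.5, 1.2, -0.4]
opening: 0.459
gripper_force: 18.0
```

```bash
python3 - <<'E'
from h import *
o=get_obs();print(o['tool_pos'],o['tcp_rot'],2*np.degrees(np.arctan(o['tcp_rot'][1]/o['tcp_rot'][0])))
s=snap('scene','s7');P=cloud(s).reshape(-1,3)
q=P[(P[:,0]>.5)&(P[:,0]<.68)&(P[:,1]>.24)&(P[:,1]<.32)&(P[:,2]>.055)&(P[:,2]<.11)];print(np.percentile(q,[1,99],axis=0).round(3))
cv2.imwrite('pics/v7.png',cv2.resize(s['frame'][150:270,190:400],None,fx=3,fy=3))
E
```

```text
[0.59170602 0.27517751 0.1059034 ] [ 3.14033308 -0.06104155 -0.0037759 ] -2.2271411791315674
[[0.545 0.259 0.069]
 [0.634 0.304 0.11 ]]
```

View pics/v7.png

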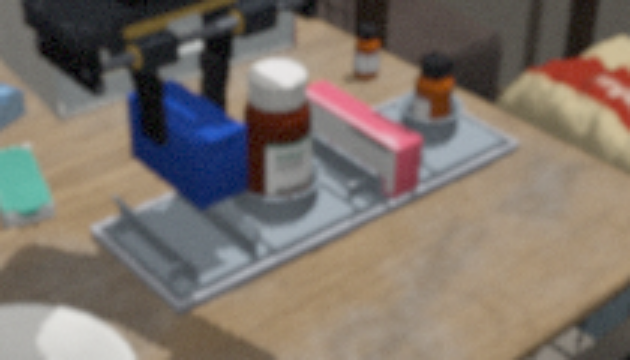

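The blue carton is held level at (190,145), over the wide slot and clear of the brown bottle at (280,140).

Emit:
jog_arm([
  [0, 0, 0, 0, 0, 0.018, 0.028],
  [0, 0, 0, 0, 0, 0.035, 0.028],
  [0, 0, 0, 0, 0, 0.048, 0.028],
  [0, 0, 0, 0, 0, 0.048, 0.028],
])

```text
t: 18.4
tool_pos: [0.5911, 0.275, 0.0567]
tcp_rot: [3.14, -0.06, -0.006]
force: [-0.2, -1.1, -1.3]
opening: 0.458
gripper_force: 18.0
```

Emit:
jog_arm([
  [0, 0, 0, 0, 0, 0, 0.045],
  [0, 0, 0, 0, 0, 0, 0.058],
  [0, 0, 0, 0, 0, 0, 0.058],
  [0, 0, 0, 0, 0, -0.03, 0.058],
  [0, 0, 0, 0, 0, -0.08, 0.058],
])

```text
t: 19.02
tool_pos: [0.5911, 0.2749, 0.1377]
tcp_rot: [3.139, -0.061, -0.007]
force: [0.7, 0.6, 0.9]
opening: 0.663
gripper_force: 0.0
```

```bash
python3 - <<'E'
from h import *
o=get_obs();print(o['tool_pos'],o['tcp_rot'])
for n in ('scene','side','wrist'):
    f=snap(n,n+'8')
    P=cloud(f); m=(P[...,0]>.52)&(P[...,0]<.67)&(P[...,1]>.24)&(P[...,1]<.32)&(P[...,2]>.045)&(P[...,2]<.085)
    q=P[m]; print(n,len(q), len(q)>9 and (np.percentile(q[:,2],[50,90,98]).round(4),cv2.minAreaRect(q[q[:,2]>.055][:,:2].astype(np.float32)*1000)))
f=load('wrist8');W=cloud(f)[:245].reshape(-1,3)
q=W[(W[:,0]>.36)&(W[:,0]<.50)&(W[:,1]>.33)&(W[:,1]<.39)&(W[:,2]>.006)&(W[:,2]<.03)]; print('syr',len(q), len(q)>5 and cv2.minAreaRect(q[:,:2].astype(np.float32)*1000))
E
```

```text
[0.59111858 0.27488819 0.13768405] [ 3.13944785 -0.06070397 -0.00700613]
scene 695 (array([0.0633, 0.0647, 0.0654]), ((591.197509765625, 276.2506408691406), (41.580101013183594, 91.64187622070312), 87.63167572021484))
side 222 (array([0.0639, 0.0653, 0.0656]), ((591.2241821289062, 273.23199462890625), (45.42369842529297, 86.74156188964844), 88.74361419677734))
wrist 4505 (array([0.0644, 0.0652, 0.0657]), ((591.9115600585938, 273.4416198730469), (40.255615234375, 88.44742584228516), 87.71257019042969))
syr 0 False
```

The blue carton is seated: its top is at 64.4 mm, where 64 mm is expected, and it is centred at (591,274). The syringe is next.

Emit:
jog_arm([
  [0, 0, 0, -0.02, -0.008, -0.02, 0.05],
  [0, 0, 0.03, -0.065, -0.03, -0.02, 0.045],
  [0, 0, 0.06, -0.11, -0.05, -0.01, 0.045],
  [0, 0, 0.1, -0.15, -0.068, 0.02, 0.045],
  [0, 0, 0.1, -0.1667, -0.0764, 0.06, 0.045],
])

```text
t: 19.8
tool_pos: [0.4272, 0.3593, 0.0783]
tcp_rot: [-3.133, 0.215, -0.001]
force: [0.5, 0.0, -0.5]
opening: 0.518
gripper_force: 0.0
```

Emit:
jog_arm([
  [0, 0, 0, 0, 0, 0, 0.045],
  [0, 0, 0, 0, 0, 0, 0.045],
])

```text
t: 20.05
tool_pos: [0.4303, 0.3583, 0.0799]
tcp_rot: [-3.134, 0.218, -0.002]
force: [-0.1, -0.0, 0.6]
opening: 0.513
gripper_force: 0.0
```

```bash
python3 - <<'E'
from h import *
o=get_obs();print(o['tool_pos'],o['tcp_rot'],2*np.degrees(np.arctan(o['tcp_rot'][1]/o['tcp_rot'][0])))
f=snap('wrist','w9'); cv2.imwrite('pics/w9.png',f['frame'])
E
```

```text
[0.43027217 0.35828368 0.07991273] [-3.13371574e+00  2.17578429e-01 -1.60729979e-03] -7.943510004034206
```

View pics/w9.png

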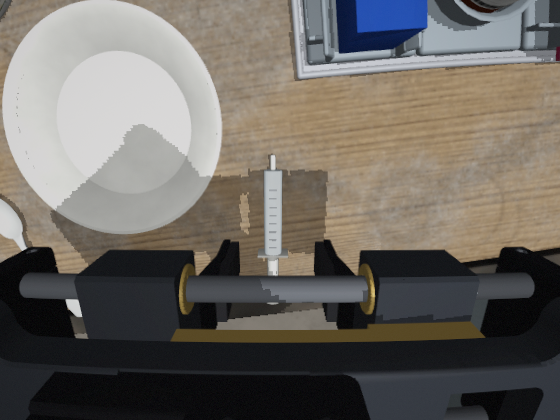

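The syringe is in line with the fingers, with its tip at (272,154) and flange at (272,255). The dish rim spans x from 4 to 221 and y from 0 to 234.

```bash
python3 - <<'E'
from h import *
f=load('w9')
print(pz(f,272,154,.008).round(4),pz(f,272,255,.010).round(4),pz(f,273,171,.012).round(4))
W=cloud(f)[:240].reshape(-1,3)
q=W[(W[:,0]>.43)&(W[:,0]<.63)&(W[:,1]>.38)&(W[:,1]<.57)&(W[:,2]>.025)&(W[:,2]<.032)]
A=np.c_[2*q[:,:2],np.ones(len(q))]; s=np.linalg.lstsq(A,(q[:,:2]**2).sum(1),rcond=None)[0]; print(len(q),s[:2].round(4),np.sqrt(s[2]+s[:2]@s[:2]).round(4))
E
```

```text
[0.4831 0.3525 0.008 ] [0.3981 0.3647 0.01  ] [0.4703 0.3535 0.012 ]
9011 [0.5223 0.4661] 0.078
```

Emit:
jog_arm([
  [0, 0, 0, 0, 0, 0.04, 0.045],
  [0, 0, 0, 0, 0, 0.068, 0.045],
  [0, 0, 0, 0, 0, 0.0765, 0.045],
  [0, 0, 0, 0, 0, 0.0765, 0.035],
  [0, 0, 0, 0, 0, 0.0765, 0.02],
], force=10)

```text
t: 20.72
tool_pos: [0.4308, 0.359, 0.0044]
tcp_rot: [-3.132, 0.218, -0.004]
force: [0.1, 0.5, 0.3]
opening: 0.372
gripper_force: 0.0
```

Emit:
jog_arm([
  [0, 0, 0, 0, 0, 0, 0.005],
  [0, 0, 0, 0, 0, 0, 0.005],
  [0, 0, 0, 0, 0, 0, 0.005],
])

```text
t: 21.1
tool_pos: [0.4298, 0.3587, 0.0034]
tcp_rot: [-3.133, 0.217, -0.002]
force: [0.1, -0.3, 4.0]
opening: 0.167
gripper_force: 9.9
```

```bash
python3 - <<'E'
from h import *
for n,i,o in (('w9',(57,191,51,194),(4,221,0,234)),('w2',(157/1.4,253/1.4,150/1.4,247/1.4),(124/1.4,271/1.4,122/1.4,275/1.4))):
    f=load(n)
    for (a,b,c,d),z in ((i,.005),(o,.028)):
        e=[pz(f,a,(c+d)/2,z),pz(f,b,(c+d)/2,z),pz(f,(a+b)/2,c,z),pz(f,(a+b)/2,d,z)]; print(n,z,np.mean(e,0).round(4),np.linalg.norm(e[0]-e[1]).round(4),np.linalg.norm(e[2]-e[3]).round(4))
    P=cloud(f);P[245:]=np.nan;W=P.reshape(-1,3)
    q=W[(W[:,0]>.43)&(W[:,0]<.63)&(W[:,1]>.38)&(W[:,1]<.57)]
    q=q[(q[:,2]>.026)|((q[:,2]>.012)&(q[:,2]<.022))*False]; h=cv2.convexHull(q[:,:2].astype(np.float32)*1000); print(n,cv2.minEnclosingCircle(h))
    m=W[(abs(W[:,2]-.0055)<.0015)&(np.hypot(W[:,0]-.5265,W[:,1]-.469)<.066)];print('floor',cv2.minEnclosingCircle(m[:,:2].astype(np.float32)*1000),m.mean(0))
E
```

```text
w9 0.005 [0.5231 0.4662 0.005 ] 0.1103 0.1113
w9 0.028 [0.525  0.4643 0.028 ] 0.1637 0.166
w9 ((509.65838623046875, 455.0216979980469), 100.63033294677734)
floor ((522.4788818359375, 467.4996643066406), 58.19252395629883) [0.52424405 0.46601078 0.00563662]
w2 0.005 [0.5223 0.4664 0.005 ] 0.1131 0.1104
w2 0.028 [0.5229 0.4654 0.028 ] 0.1656 0.1664
w2 ((546.2472534179688, 488.461669921875), 116.1402587890625)
floor ((522.408447265625, 468.6385803222656), 58.37019348144531) [0.52303604 0.46689277 0.00559458]
```

Emit:
jog_arm([
  [0, 0, 0, 0, 0, -0.03, 0.005],
  [0, 0, 0, 0.005, -0.007, -0.06, 0.005],
  [0, 0, 0, 0.035, -0.046, -0.06, 0.005],
  [0, 0, 0, 0.065, -0.085, -0.06, 0.005],
  [0, 0, 0, 0.0895, -0.1178, -0.06, 0.005],
])

```text
t: 21.72
tool_pos: [0.5351, 0.4637, 0.0625]
tcp_rot: [-3.134, 0.217, -0.0]
force: [-0.1, -1.1, 0.6]
opening: 0.17
gripper_force: 9.9
```

Emit:
jog_arm([
  [0, 0, 0, 0, 0, 0, 0.005],
  [0, 0, 0, 0, 0, 0.025, 0.005],
  [0, 0, 0, 0, 0, 0.045, 0.005],
  [0, 0, 0, 0, 0, 0.053, 0.005],
  [0, 0, 0, 0, 0, 0.053, 0.005],
])

```text
t: 22.35
tool_pos: [0.5333, 0.4617, 0.0094]
tcp_rot: [3.133, -0.218, -0.002]
force: [-1.8, -0.5, 4.5]
opening: 0.168
gripper_force: 10.0
```

Emit:
jog_arm([
  [0, 0, 0, 0, 0, 0, 0.02],
  [0, 0, 0, 0, 0, 0, 0.035],
  [0, 0, 0, 0, 0, -0.02, 0.035],
  [0, 0, 0, 0, 0, -0.07, 0.04],
  [0, 0, 0, 0, 0, -0.13, 0.04],
])

```text
t: 22.98
tool_pos: [0.5333, 0.4621, 0.1408]
tcp_rot: [3.133, -0.217, -0.002]
force: [1.1, 0.0, 1.0]
opening: 0.449
gripper_force: 0.0
```

Emit:
jog_arm([
  [0, 0, 0, -0.05, 0.02, -0.04, 0.04],
  [0, 0, 0, -0.1, 0.04, -0.08, 0.04],
  [0, 0, 0, -0.13, 0.06, -0.12, 0.04],
  [0, 0, 0, -0.13, 0.06, -0.14, 0.04],
  [0, 0, 0, -0.13, 0.06, -0.14, 0.04],
])

```text
t: 23.6
tool_pos: [0.3983, 0.422, 0.2828]
tcp_rot: [-3.13, 0.217, -0.007]
force: [-0.0, -0.4, -0.1]
opening: 0.457
gripper_force: 0.0
```

```bash
python3 - <<'E'
from h import *
s=snap('scene','s10');w=snap('wrist','w10')
A=cv2.resize(s['frame'][150:330,130:430],(560,336)); cv2.imwrite('pics/v10.png',np.vstack([w['frame'][:250],A]))
E
```

```text
(no output)
```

View pics/v10.png

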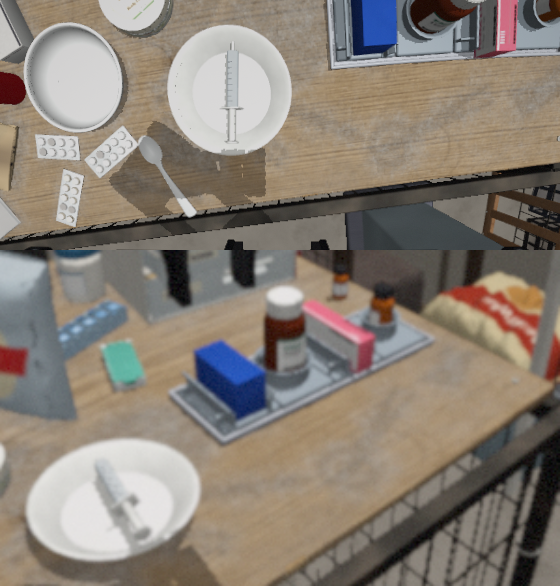

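The final view shows the syringe lying centred in the white dish (233,92), and both bottles and both cartons seated in the tray. The gripper is empty and clear of everything, so I'll hand in.

```bash
python3 -c "
from workcell import *
print(finish_job())"
```

```text
the job is handed in; nothing more can be done
None
```

The job is handed in: both bottles stand upright in the wells that fit them, both cartons are fully down and centred in their matching slots, and the syringe lies in the middle of the white dish with everything released; it took about 24 s of the 125 s allowed.

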